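Index the pump stand a quarter turn

TASK

The pump on the swivel stand has to be turned a quarter turn so that its round cover comes to the front. Pull the index plunger's T-handle up and twist it a quarter turn into its rest notch so that it stays up by itself when you let go, push the table round right up to the other stop, then lift and twist the plunger back so that it springs fully home and locks the table there. Leave the other things on the bench where they lie.

Things in the scene. Friction and masses are not known exactly. Their poses are not given: they have to be found in the camera images.
- swivel_axis (a point): centre of the top face of the turntable, a 290 mm steel disc 22 mm thick, its top 80 mm above the bench, on a grey cast stand bolted down (foot plate 290 x 385 mm). Vertical swivel axis. Axes fixed to the stand, not turning with the disc: z up, -y points to the index plunger (132 mm off, on a bracket 112 mm high that reaches over the disc's rim), -x roughly to the robot
- turntable (a joint): turn of the disc (rad): 0 as found, grows CLOCKWISE seen from above; hard stops at 0 and 1.571. A notch in the disc's rim stands under the plunger at each stop; between them the rim is plain. About 0.25 N m of friction: it stays where left. With the plunger home in a notch it is locked (1 degree of play)
- turning_post (a point): point on the axis of the upright black turning post, 45 mm above the disc, 112 mm from the swivel axis. The post is a round bar 24 mm thick, 75 mm high (top 155 mm above the bench), fixed to the disc. Pushing it sideways turns the disc. Seen from the swivel axis it stands at first half-way between the stand's -x and +y, at the other stop half-way between +x and +y
- pump_cover (a point): centre of the outer face of the round cover (80 mm, six screws) on the brass pump, 44 mm above the disc, 53 mm from the swivel axis. The pump is bolted to the disc and turns with it; no part of it is over 70 mm from the swivel axis or 84 mm above the disc. The cover looks towards the plunger as found, towards the stand's -x (the front) after the quarter turn
- tee_handle: black T-handle on top of the index plunger: bar 74 long x 16 wide x 18 mm high on a 16 mm stem at its middle. Origin at the centre of the bar, x along the bar, z up. With the plunger home the origin is 166 mm above the bench, 32 mm above the rim of the steel collar below it (39 mm wide); free air all round. It moves up with plunger_lift and twists with plunger_turn
- plunger_lift (a joint): how far the plunger is pulled up (m): 0 home, 0.024 the most. Spring and weight pull it down: about 9 N at home, 15 N at 0.019. A cross pin along the bar sits in the collar's deep slot when home: no twisting. From 0.019 up it clears the rim and twists. It rests at 0.015 in a rest notch, at 0.019 on the plain rim (not a rest). Its round nose rides on the plain disc at 0.0105
- plunger_turn (a joint): twist of the T-handle (rad), positive anticlockwise from above; 0 over the deep slot (bar pointing at the swivel axis; within 0.1 as found), rest notches at +1.57 and -1.57, either will do (bar crosswise). The notches are V-shaped, 4 mm deep, and draw the pin in from 15 degrees off. To leave one, lift to 0.019 again; twisted back to 0 it springs down
- spanner: open-ended steel spanner, 190 mm long, lying on the bench to the right of the stand; loose, not part of the job; origin under its middle
- screwdriver: screwdriver, 150 mm long, lying in the tray; loose, not part of the job; origin under its middle
- hammer: hammer, 260 mm long, lying on the bench to the right of the stand (the plunger's side); loose, not part of the job; origin under its middle
- oil_bottle: white plastic bottle, 60 mm diameter, 170 mm tall, standing beyond the stand; loose, not part of the job; origin under its middle
- grease_tin: bare metal tin, 72 mm diameter, 85 mm tall, standing beyond the stand; loose, not part of the job; origin under its middle
- parts_tray: open steel tray, 120 x 190 x 35 mm, on the bench to the left of the stand; loose, not part of the job; origin under its middle
- spare_cover: loose brass pump cover, 80 mm diameter, 12 mm thick, lying on the bench left of the stand; loose, not part of the job; origin under its middle

How it is judged (in metres and radians):
On the way, in this order (a step that is already met when the one before it is completed fails the run):
1. the plunger rests in its notch, up and let go, with the table not yet turned (value of joint plunger_lift between 0.0125 and 0.0172 m and contact force between the fingers and tee_handle below 0.1 N and value of joint turntable below 0.1 rad), for 0.3 s.
2. the table is turned to within 3 degrees of the other stop while the plunger is still up in its rest notch (value of joint plunger_lift between 0.0125 and 0.0172 m and contact force between the fingers and tee_handle below 0.1 N and value of joint turntable above 1.52 rad), for 0.2 s.
At the end, for the whole second after the job is handed in: the plunger is home (pulled up less than 3 mm) in the disc's second notch, the table stands at the other stop (turned more than 1.53 rad) and at rest, the T-handle is let go (value of joint plunger_lift below 0.003 m and value of joint turntable above 1.53 rad and contact force between the fingers and tee_handle below 0.1 N and velocity of joint turntable between -0.05 and 0.05 rad/s); the robot touches nothing.
It fails at once if another thing on the bench is moved more than 30 mm (distance of any of spanner, screwdriver, hammer, oil_bottle, grease_tin, parts_tray, spare_cover from where it was at the start of the episode above 0.03 m).
It also fails if it takes over 66 s, if anything falls off the work surface, if the arm or the gripper's body presses on something with over 40 N, if the wrist force passes 120 N, or if a joint passes its speed limit or range.

ROBOT

A 7-joint arm with a two-finger parallel gripper is mounted at the origin on the work surface. World frame = base frame: x ahead of the robot, y to its left, z up, the work surface at z = 0. Lengths are in m, angles in degrees, forces in N, time in s.
With the tool pointing down it reaches from about 0.425 to 0.875 m from the base axis. Payload 4.7 kg.
Tool frame: the origin (TCP) lies midway between the tips of the shut fingers; the grasp point (between the pads) lies 19 mm behind it; z points along the fingers, y is the direction in which the jaws open and shut (so a half turn about z gives the same grasp; the last joint's range is limited). The gripper opens to 87 mm and grips with 3 to 60 N. Pads are 19 mm wide; open, the fingers measure 117 mm over their backs; the gripper's body (75 mm by 190 mm) begins 51 mm behind the grasp point.
Start: joints at [75.751, 18.392, -4.016, 83.108, 1.295, 78.541, -3.26], TCP at [0.169, -0.628, 0.223] pointing down, gripper open.
Joint ranges: [-163.93, 163.93], [-17.29, 119.83], [-79.2, 71.16], [3.27, 140.29], [-89.18, 269.18], [5.43, 117.66], [-154.24, 154.24]. Speed limits (degrees/s): [147.25, 147.25, 180, 180, 180, 180, 180].

INTERFACE

Orientations are given as [roll, pitch, yaw] about the fixed x, y, z axes, in that order (R = Rz(yaw) Ry(pitch) Rx(roll)).
In Python, from cell import env gives the robot as it stands. The module is installed in compiled form; this text tells all that it offers.
- The arm moves only by the tool servo_tool, never from a script. Its argument "plan" is a list of rows, each a list of 3 entries, a list of its own where there are three numbers: the opening, from 0 (shut) to 1 (fully open), then the shift along the tool's x, y, z in cm, then the turn, a rotation vector about the tool's x, y, z in degrees. A call has 1 to 20 rows; each row shifts and turns the pose as measured when the row begins, along the tool's axes as they then stand; what a row does not reach is not made up. A row lasts 1/12 s, in which the tool goes at most 41.7 mm and 7.16 degrees, less where a joint would pass 70% of its speed; a pose out of reach is approached as far as the arm can. A call is refused whole if a number of a shift passes 4.17 or a number of a turn 7.16, either way. A call with a gripper value outside its range is refused whole. The fingers move at their own pace and stop on an object; "force" is the grip in N (left out, the last holds). Time passes only in rows, so rows that do not move let the fingers close. It gives the time, the measured TCP pose, the force and the opening at its end, in the units of the state.
- env.get_obs(): the state, without advancing time (a new reading comes with each control period).
- env.read_camera(name): name is "side" or "top"; returns a dict with "image" (420x560x3 uint8, blue, green, red), "fx", "fy", "cx", "cy" (pixels), "k1" (the pictures are not rectified: a ray, as slopes to the right and down, at radius r is drawn at 1 + k1 r^2 times it, then the intrinsics apply), "rvec" (rotation vector, rad) and "tvec" (3), from world to camera coordinates, as OpenCV has them. Camera axes: x right, y down, z forward; pixel columns grow to the right and rows downward; lengths in m; the calibration is good to about 2 mm. A picture is of the moment at which its call begins. There is no depth.
- env.sign_off(): hands the job in, once; it reports no verdict.
The state is a dict: "time_s": time; "qpos": joint angles; "joint_velocities": joint speeds; "effort": joint torques, N m; "tool_pos": TCP position; "tool_rot": TCP orientation; "force": force on the tool from outside, world axes, zero at the start; "wrist_torque": the same for the moment, N m; "grip_width": finger opening in m.
Only numpy, scipy, OpenCV 4.12 (cv2) and the standard library are available. Lean on these libraries where they do the work, as an engineer would, in place of code of your own. Each camera call takes 0.05 s, during which the arm holds its last target. There are 200 camera calls.

## Working session

There is one attempt and no reset: what is moved stays moved. The work goes in short steps, Python scripts to look and compute and a tool call to move; the robot and the scene stay as the last step left them, time stands still between calls to the robot, and variables do not carry over. Pictures are saved under pics/ and viewed, about 8 in all and at most 12, crops included, and the job is handed in when it is done.

Besides the shell and the picture viewer there is one more tool, called after ">>>" as name([rows], argument=value, ...), one row to a line, values as JSON. servo_tool: Moves the arm, as the interface text tells. Its arguments: {"type":"object","properties":{"plan":{"type":"array"},"force":{"type":"number"}},"required":["plan"]}

```bash
mkdir -p pics; cat > h.py <<'E'
import numpy as np, cv2
from cell import env
def cam(n,f=None):
    c=env.read_camera(n)
    if f: cv2.imwrite('pics/'+f,c['image'])
    return c
def ray(c,u,v):
    K=np.array([[c['fx'],0,c['cx']],[0,c['fy'],c['cy']],[0,0,1]])
    xd=np.array([(u-c['cx'])/c['fx'],(v-c['cy'])/c['fy']]); x=xd.copy()
    for _ in range(30): x=xd/(1+c['k1']*(x@x))
    R=cv2.Rodrigues(np.array(c['rvec'],float))[0]; t=np.array(c['tvec'],float).ravel()
    return -R.T@t, R.T@np.array([x[0],x[1],1])
def onz(c,u,v,z):
    o,d=ray(c,u,v); return o+d*(z-o[2])/d[2]
def proj(c,p):
    R=cv2.Rodrigues(np.array(c['rvec'],float))[0]; q=R@np.array(p,float)+np.array(c['tvec'],float).ravel()
    x=q[:2]/q[2]; x=x*(1+c['k1']*(x@x)); return np.array([x[0]*c['fx']+c['cx'],x[1]*c['fy']+c['cy']])
E
python3 - <<'E'
from h import *
np.set_printoptions(precision=3,suppress=True)
for n in('top','side'):
    c=cam(n,n+'0.png'); print(n,c['fx'],c['k1'],ray(c,280,210))
print(env.get_obs())
E
```

```text
top 457.742207466494 -0.1085180271854423 (array([0.413, 0.027, 1.262]), array([ 0.151, -0.004, -0.989]))
side 446.2061465137918 -0.0058443500044467 (array([0.316, 0.798, 0.925]), array([ 0.276, -0.668, -0.691]))
{'time_s': 0.1, 'qpos': array([75.752, 18.436, -4.017, 83.169,  1.295, 78.542, -3.258]), 'joint_velocities': array([-0.042, -0.098, -0.042, -0.204,  0.032,  0.011,  0.039]), 'effort': array([  0.   , -49.257,  -0.406, -31.34 ,  -0.064,   0.039,   0.   ]), 'tool_pos': array([ 0.169, -0.627,  0.222]), 'tool_rot': array([-179.899,    0.005,   15.06 ]), 'force': array([-0.103,  0.307,  1.128]), 'wrist_torque': array([-0.039, -0.038,  0.026]), 'grip_width': 0.08672124741526055}
```

View pics/top0.png

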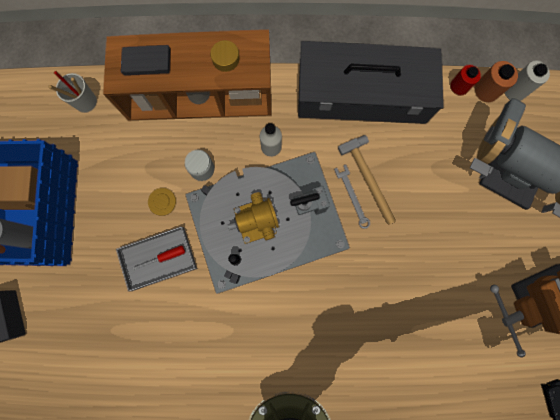

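View pics/side0.png

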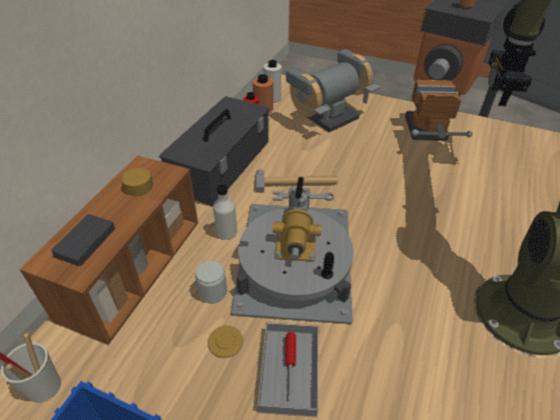

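The top view shows the disc centred near (256,219), the T-handle at (305,198) and the post at (235,259). The side view shows the handle at (299,188) and the post at (328,262). Next I'll measure these with masks.

```bash
python3 - <<'E'
from h import *
np.set_printoptions(precision=4,suppress=True)
T=cam('top');S=cam('side')
def blobs(c,box,name):
    x0,y0,x1,y1=box; im=c['image'][y0:y1,x0:x1]; m=(im.max(2)<45).astype(np.uint8)
    n,l,s,ce=cv2.connectedComponentsWithStats(m)
    for i in range(1,n):
        if s[i,4]>25:
            pts=np.argwhere(l==i)[:,::-1].astype(np.float32); r=cv2.minAreaRect(pts)
            print(name,s[i,4],ce[i]+[x0,y0],'rect',np.add(r[0],[x0,y0]),r[1],r[2], 'bbox',s[i,:4]+[x0,y0,0,0])
blobs(T,(185,150,350,295),'top');blobs(S,(230,160,370,310),'side')
a=cv2.resize(T['image'][160:290,190:340],None,fx=5,fy=5,interpolation=cv2.INTER_CUBIC)[:, :750]
cv2.imwrite('pics/t1.png',a[:600])
b=cv2.resize(S['image'][165:300,230:365],None,fx=4.4,fy=4.4,interpolation=cv2.INTER_CUBIC)
cv2.imwrite('pics/s1.png',b)
E
```

```text
top 205 [304.322  199.0146] rect [304.3569 199.3382] (7.923126220703125, 29.11587905883789) 75.0685806274414 bbox [290 193  29  13]
top 107 [234.3458 258.8224] rect [234.5 259. ] (10.0, 11.0) 90.0 bbox [229 254  12  11]
side 89 [299.0112 188.1011] rect [299.0539 187.5692] (4.961389541625977, 19.473453521728516) 7.125016689300537 bbox [296 178   7  20]
side 206 [327.4709 265.6602] rect [326.5 265. ] (24.0, 11.0) 90.0 bbox [321 253  12  25]
side 56 [340.9464 294.4821] rect [339.3832 293.8212] (12.900800704956055, 9.825112342834473) 19.98310661315918 bbox [335 287  12  14]
```

View pics/t1.png

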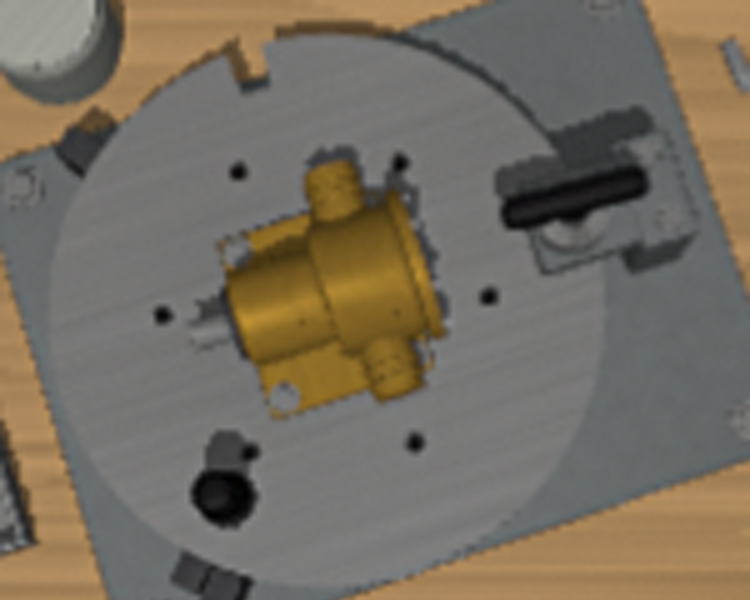

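View pics/s1.png

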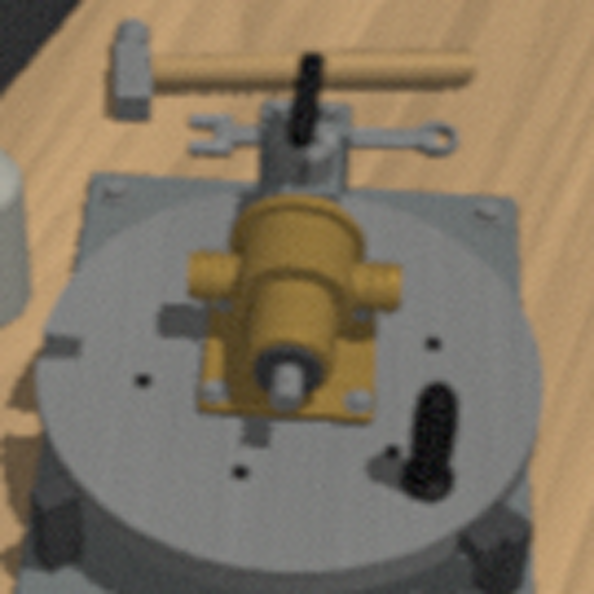

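The crops show the handle bar's ends in the top picture at about (291,202.5) and (319.5,196.5), the disc outline centred at about (255.5,222), and the post top at about (235,259). The side view agrees.

```bash
python3 - <<'E'
from h import *
np.set_printoptions(precision=4,suppress=True)
T=cam('top');S=cam('side')
def tri(a,b):
    o1,d1=ray(T,*a);o2,d2=ray(S,*b); A=np.c_[d1,-d2]; s=np.linalg.lstsq(A,o2-o1,rcond=None)[0]
    p,q=o1+d1*s[0],o2+d2*s[1]; return (p+q)/2,np.linalg.norm(p-q)
print('handle tri',tri((305,199.2),(299.05,187.6)))
e=[onz(T,290.6,202.8,.175),onz(T,319.4,196.4,.175)]
h=(e[0]+e[1])/2; d=e[1]-e[0]; print('handle z',h,'len',np.linalg.norm(d),'dir',np.degrees(np.arctan2(d[1],d[0])))
p=onz(T,234.5,259,.155); print('post',p)
D=[onz(T,190+x/5,160+y/5,.08) for x,y in((48,300),(605,330),(330,35),(330,587),(120,505),(520,100),(530,500))]
D=np.array(D)[:,:2]; A=np.c_[2*D,np.ones(len(D))]; s=np.linalg.lstsq(A,(D**2).sum(1),rcond=None)[0]
c=s[:2]; print('axis',c,'r',np.sqrt(s[2]+c@c))
for n,q in(('handle',h),('post',p)):
    v=q[:2]-c; print(n,np.linalg.norm(v),np.degrees(np.arctan2(v[1],v[0])))
f=[onz(T,190+x/5,160+y/5,.0) for x,y in((350,598),(750,460))]; d=f[1]-f[0]; print('foot edge dir',np.degrees(np.arctan2(d[1],d[0])))
for n,u,v,z in(('bottle',270,127,.17),('tin',199,156,.085)): print(n,onz(T,u,v,z))
E
```

```text
handle tri (array([ 0.6083, -0.0383,  0.162 ]), np.float64(0.00098270547705211))
handle z [ 0.6045 -0.0377  0.175 ] len 0.07146669701976313 dir -77.3334861236537
post [0.4629 0.1324 0.155 ]
axis [0.5647 0.0866] r 0.14621578426717152
handle 0.13045552641797223 -72.23568407994075
post 0.11165506550796968 155.78634606143808
foot edge dir -71.24601495351128
bottle [0.7894 0.0475 0.17  ]
tin [0.7383 0.2378 0.085 ]
```

```bash
python3 - <<'E'
from h import *
np.set_printoptions(precision=3,suppress=True)
T=cam('top');S=cam('side')
for u,v in((410,135),(470,135),(445,135)): print('side z0',onz(S,u,v,0))
for u,v in((500,290),(520,350),(480,325),(560,300)): print('top z0/.15',onz(T,u,v,0),onz(T,u,v,.15))
# vise top height at base location
b=onz(S,440,130,0)
for z in(.1,.15,.2): print(z,proj(S,[b[0],b[1]-.03,z]))
for p in((0.169,-0.627,.222),(.169,-.627,.3)): print(proj(T,p),proj(S,p))
E
```

```text
side z0 [ 0.405 -0.653  0.   ]
side z0 [ 0.202 -0.743  0.   ]
side z0 [ 0.287 -0.706  0.   ]
top z0/.15 [ 0.378 -0.595  0.   ] [ 0.382 -0.521  0.15 ]
top z0/.15 [ 0.21  -0.646  0.   ] [ 0.235 -0.566  0.15 ]
top z0/.15 [ 0.283 -0.531  0.   ] [ 0.299 -0.465  0.15 ]
top z0/.15 [ 0.345 -0.776  0.   ] [ 0.353 -0.681  0.15 ]
0.1 [448.329 102.326]
0.15 [452.126  89.765]
0.2 [456.09   76.647]
[560.717 381.368] [498.55   97.392]
[581.18  388.296] [507.48   74.229]
```

>>> servo_tool([
  [1,[0,0,-4],[0,0,0]],
  [1,[0,0,-4],[0,0,0]],
  [1,[0,0,-4],[0,0,0]],
  [1,[2.9,-2.3,0],[0,0,0]],
  [1,[2.9,-2.3,0],[0,0,0]],
  [1,[2.9,-2.3,0],[0,0,0]],
  [1,[2.9,-2.3,0],[0,0,0]],
  [1,[2.9,-2.3,0],[0,0,0]],
  [1,[2.9,-2.3,0],[0,0,0]],
  [1,[2.9,-2.3,0],[0,0,0]],
  [1,[2.9,-2.3,0],[0,0,0]],
  [1,[2.9,-2.3,0],[0,0,0]],
  [1,[2.9,-2.3,0],[0,0,0]],
  [1,[2.9,-2.3,0],[0,0,0]],
  [1,[2.9,-2.3,0],[0,0,0]],
  [1,[2.9,-2.3,0],[0,0,0]],
  [1,[2.9,-2.3,0],[0,0,0]],
  [1,[2.9,-2.3,0],[0,0,0]],
  [1,[2.9,-2.3,0],[0,0,0]],
  [1,[2.9,-2.3,0],[0,0,0]],
])

```text
time_s: 2.07
tool_pos: [0.5555, -0.111, 0.3483]
tool_rot: [179.3, -0.0, 13.7]
force: [0.9, -0.8, -1.0]
grip_width: 0.087
```

>>> servo_tool([
  [0.6,[0,0,0],[0,0,-7]],
  [0.6,[0,0,0],[0,0,-7]],
  [0.6,[0,0,0],[0,0,-7]],
  [0.6,[0,0,0],[0,0,-7]],
  [0.6,[0,0,0],[0,0,-7]],
  [0.6,[0,0,0],[0,0,-7]],
  [0.6,[0,0,0],[0,0,-7]],
  [0.6,[0,0,0],[0,0,-7]],
  [0.6,[0,0,0],[0,0,-7]],
  [0.6,[0,0,0],[0,0,-7]],
  [0.6,[0,0,0],[0,0,-7]],
  [0.6,[0,0,0],[0,0,-7]],
  [0.6,[0,0,0],[0,0,-5]],
  [0.6,[0,0,0],[0,0,0]],
])

```text
time_s: 3.23
tool_pos: [0.5603, -0.0951, 0.3489]
tool_rot: [179.7, 0.4, 105.3]
force: [-0.0, 0.0, 0.4]
grip_width: 0.0523
```

```bash
cat > go.py <<'E'
import sys
from h import *
from scipy.spatial.transform import Rotation as Ro
# required total shift (cm, tool axes) and turn (deg, tool axes) to x y z yaw, straight down
def go(x,y,z,yaw):
    o=env.get_obs(); R=Ro.from_euler('xyz',o['tool_rot'],degrees=True); G=Ro.from_euler('xyz',[180,0,yaw],degrees=True)
    print('shift cm',np.round(R.inv().apply(np.array([x,y,z])-o['tool_pos'])*100,2),'turn',np.round((R.inv()*G).as_rotvec(degrees=True),2),'pos',np.round(o['tool_pos'],4),'rot',np.round(o['tool_rot'],2),'q',np.round(o['qpos'],1),'F',np.round(o['force'],1),'M',np.round(o['wrist_torque'],2),'w',round(o['grip_width'],4),'t',o['time_s'])
if __name__=='__main__': go(*map(float,sys.argv[1:]))
E
python3 go.py .606 -.038 .21 103
```

```text
shift cm [ 4.4   5.85 13.89] turn [0.31 0.41 2.32] pos [ 0.5603 -0.0951  0.3489] rot [179.7    0.42 105.32] q [ 43.6   9.5 -42.1  82.    6.7  90.5  17.3] F [-0.   0.   0.4] M [ 0.02 -0.1   0.02] w 0.0523 t 3.2333
```

>>> servo_tool([
  [0.6,[1.1,1.46,2.5],[0,0,0.6]],
  [0.6,[1.1,1.46,2.5],[0.1,0.1,0.6]],
  [0.6,[1.1,1.46,2.5],[0.1,0.1,0.6]],
  [0.6,[1.1,1.46,2.5],[0.1,0.2,0.6]],
  [0.6,[0,0,2],[0,0,0]],
  [0.6,[0,0,1.5],[0,0,0]],
  [0.6,[0,0,0],[0,0,0]],
])

```text
time_s: 3.82
tool_pos: [0.6106, -0.0386, 0.211]
tool_rot: [179.7, 0.2, 101.4]
force: [-0.4, 0.3, 0.3]
grip_width: 0.0518
```

```bash
python3 go.py .606 -.038 .15 103; python3 - <<'E'
from h import *
T=cam('top');S=cam('side')
a=cv2.resize(T['image'][150:250,260:360],None,fx=4,fy=4,interpolation=cv2.INTER_CUBIC)
b=cv2.resize(S['image'][130:230,250:350],None,fx=4,fy=4,interpolation=cv2.INTER_CUBIC)
cv2.imwrite('pics/c2.png',np.hstack([a,b]))
E
```

```text
shift cm [ 0.18 -0.48  6.1 ] turn [ 0.33  0.25 -1.59] pos [ 0.6106 -0.0386  0.211 ] rot [179.67   0.25 101.41] q [ 35.7  18.5 -42.7  89.   13.   77.2   3. ] F [-0.4  0.3  0.3] M [-0.03 -0.06 -0.04] w 0.0518 t 3.8167
```

View pics/c2.png

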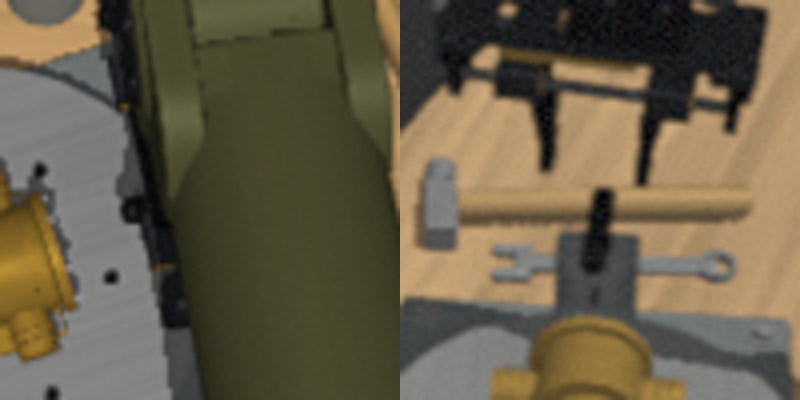

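The side view shows the fingers, whose tips are at crop pixels (547,165) and (643,180), straddling the handle at (600,230). I'll go down and grip.

>>> servo_tool([
  [0.6,[0.2,-0.4,2],[0.3,0.2,-1.5]],
  [0.6,[0,0,2],[0,0,0]],
  [0.6,[0,0,1.8],[0,0,0]],
  [0.6,[0,0,0.2],[0,0,0]],
  [0.1,[0,0,0],[0,0,0]],
  [0.1,[0,0,0],[0,0,0]],
  [0.1,[0,0,0],[0,0,0]],
  [0.1,[0,0,0],[0,0,0]],
  [0.1,[0,0,0],[0,0,0]],
  [0.1,[0,0,0],[0,0,0]],
], force=40)

```text
time_s: 4.75
tool_pos: [0.6106, -0.0429, 0.1676]
tool_rot: [179.4, 0.7, 102.2]
force: [-10.0, -1.7, 3.3]
grip_width: 0.0203
```

```bash
python3 go.py .606 -.038 .172 103
```

```text
shift cm [ 0.57 -0.34 -0.45] turn [ 0.62  0.72 -0.75] pos [ 0.6106 -0.0429  0.1676] rot [179.37   0.72 102.25] q [ 35.6  19.9 -42.2  92.6  14.6  72.3   3. ] F [-10.   -1.7   3.3] M [-0.28  2.15  0.04] w 0.0203 t 4.75
```

>>> servo_tool([
  [0.6,[0,0,0],[0,0,0]],
  [0.6,[0,0,0],[0,0,0]],
  [0.6,[0,0,0],[0,0,0]],
  [0.6,[0,0,0],[0,0,0]],
])

```text
time_s: 5.08
tool_pos: [0.6113, -0.0431, 0.1697]
tool_rot: [179.2, 0.8, 102.2]
force: [0.3, -0.0, 0.1]
grip_width: 0.0388
```

```bash
python3 go.py .606 -.038 .15 103
```

```text
shift cm [ 0.64 -0.43  1.96] turn [ 0.75  0.81 -0.79] pos [ 0.6113 -0.0431  0.1697] rot [179.24   0.8  102.21] q [ 35.6  19.8 -42.3  92.5  14.5  72.3   3. ] F [ 0.3 -0.   0.1] M [ 0.05 -0.11 -0.03] w 0.0388 t 5.0833
```

>>> servo_tool([
  [0.6,[0.5,-0.4,0.6],[0.6,0.6,-0.6]],
  [0.6,[0.2,-0.1,0.8],[0.3,0.3,-0.2]],
  [0.6,[0,0,0.6],[0,0,0]],
  [0.6,[0,0,0],[0,0,0]],
  [0.6,[0,0,0],[0,0,0]],
])

```text
time_s: 5.5
tool_pos: [0.6054, -0.0362, 0.1479]
tool_rot: [-179.9, -0.2, 103.1]
force: [0.4, 0.2, 0.7]
grip_width: 0.0519
```

```bash
python3 go.py .606 -.038 .15 103
```

```text
shift cm [-0.19  0.02 -0.21] turn [-0.1  -0.2   0.13] pos [ 0.6054 -0.0362  0.1479] rot [-179.9    -0.2   103.13] q [ 35.4  21.  -42.3  93.8  14.6  71.1   3.3] F [0.4 0.2 0.7] M [ 0.01 -0.13  0.01] w 0.0519 t 5.5
```

>>> servo_tool([
  [0.1,[-0.1,0,0],[0,0,0]],
  [0.1,[0,0,0],[0,0,0]],
  [0.1,[0,0,0],[0,0,0]],
  [0.1,[0,0,0],[0,0,0]],
  [0.1,[0,0,0],[0,0,0]],
  [0.1,[0,0,0],[0,0,0]],
  [0.1,[0,0,0],[0,0,0]],
  [0.1,[0,0,0],[0,0,0]],
], force=50)

```text
time_s: 6.17
tool_pos: [0.6065, -0.0375, 0.1481]
tool_rot: [-180.0, -0.2, 103.1]
force: [-0.2, -0.2, -0.6]
grip_width: 0.0154
```

```bash
python3 go.py .606 -.038 .17 103
```

```text
shift cm [-0.03 -0.06 -2.19] turn [-0.01 -0.18  0.11] pos [ 0.6065 -0.0375  0.1481] rot [-179.99   -0.18  103.11] q [ 35.5  21.  -42.3  93.7  14.6  71.    3.4] F [-0.2 -0.2 -0.6] M [ 0.02 -0.01  0.  ] w 0.0154 t 6.1667
```

>>> servo_tool([
  [0.1,[0,0,-0.7],[0,0,0]],
  [0.1,[0,0,-0.8],[0,0,0]],
  [0.1,[0,0,-0.6],[0,0,0]],
  [0.1,[0,0,0],[0,0,0]],
  [0.1,[0,0,0],[0,0,0]],
])

```text
time_s: 6.58
tool_pos: [0.6063, -0.0375, 0.1623]
tool_rot: [-180.0, -0.4, 103.1]
force: [6.2, 0.7, -13.3]
grip_width: 0.0154
```

```bash
python3 go.py .606 -.038 .1698 103
```

```text
shift cm [-0.04 -0.04 -0.75] turn [-0.05 -0.43  0.14] pos [ 0.6063 -0.0375  0.1623] rot [-179.95   -0.43  103.14] q [ 35.8  20.4 -42.5  92.7  13.9  72.6   4. ] F [  6.2   0.7 -13.3] M [-0.   -1.4   0.03] w 0.0154 t 6.5833
```

>>> servo_tool([
  [0.1,[0,0,-0.7],[0,0.3,0]],
  [0.1,[0,0,-0.5],[0,0.3,0]],
  [0.1,[0,0,-0.4],[0,0,0]],
])

```text
time_s: 6.83
tool_pos: [0.6062, -0.0375, 0.1718]
tool_rot: [-179.9, -1.3, 103.2]
force: [7.5, 0.7, -17.8]
grip_width: 0.0154
```

```bash
python3 go.py .606 -.038 .1698 103
```

```text
shift cm [-0.05 -0.03  0.2 ] turn [-0.1  -1.25  0.19] pos [ 0.6062 -0.0375  0.1718] rot [-179.91   -1.25  103.19] q [ 36.4  20.3 -42.7  91.8  12.9  73.7   4.9] F [  7.5   0.7 -17.8] M [-0.11 -1.85 -0.01] w 0.0154 t 6.8333
```

>>> servo_tool([
  [0.1,[0,0,-0.15],[0,-0.5,5]],
  [0.1,[0,0,-0.2],[0,-0.5,7]],
  [0.1,[0,0,-0.2],[0,-0.4,7]],
])

```text
time_s: 7.08
tool_pos: [0.6058, -0.0376, 0.1706]
tool_rot: [-179.6, 0.0, 83.7]
force: [6.0, 0.6, -15.6]
grip_width: 0.0155
```

```bash
python3 go.py .606 -.038 .1698 18
```

```text
shift cm [-0.04  0.03  0.08] turn [-0.35  0.25 65.66] pos [ 0.6058 -0.0376  0.1706] rot [-1.7959e+02  2.0000e-02  8.3660e+01] q [ 33.2  19.5 -39.5  92.   12.7  73.5 -14.7] F [  6.    0.6 -15.6] M [ 0.08 -1.68 -0.07] w 0.0155 t 7.0833
```

>>> servo_tool([
  [0.1,[0,0,-0.22],[0,0,7]],
  [0.1,[0,0,-0.22],[0,0,7]],
  [0.1,[0,0,-0.22],[0,0,7]],
  [0.1,[0,0,-0.22],[0,0,7]],
  [0.1,[0,0,-0.22],[0,0,7]],
])

```text
time_s: 7.5
tool_pos: [0.605, -0.0372, 0.1697]
tool_rot: [-179.3, 0.2, 47.8]
force: [5.9, 1.3, -16.0]
grip_width: 0.0156
```

```bash
python3 go.py .606 -.038 .1698 18
```

```text
shift cm [ 0.01  0.12 -0.01] turn [-0.61  0.42 29.85] pos [ 0.605  -0.0372  0.1697] rot [-179.31    0.24   47.85] q [ 29.1  18.5 -34.   92.1  10.4  73.3 -48.8] F [  5.9   1.3 -16. ] M [-0.04 -1.72  0.02] w 0.0156 t 7.5
```

>>> servo_tool([
  [0.1,[0,0,-0.28],[0,0,7]],
  [0.1,[0,0,-0.28],[0,0,7]],
  [0.1,[0,0,-0.28],[0,0,7]],
  [0.1,[0,0,-0.25],[0,0,5]],
  [0.1,[0,0,-0.2],[0,0,2]],
])

```text
time_s: 7.92
tool_pos: [0.6046, -0.0367, 0.1701]
tool_rot: [-179.2, 0.7, 18.8]
force: [5.5, 0.5, -14.5]
grip_width: 0.0161
```

```bash
python3 go.py .606 -.038 .163 18
```

```text
shift cm [0.1  0.18 0.7 ] turn [-0.82  0.72  0.82] pos [ 0.6046 -0.0367  0.1701] rot [-179.18    0.72   18.83] q [ 25.9  18.  -29.9  92.    8.6  73.4 -76.6] F [  5.5   0.5 -14.5] M [-0.24 -1.8   0.05] w 0.0161 t 7.9167
```

>>> servo_tool([
  [0.1,[0,0,0.1],[0,0,0.5]],
  [0.1,[0,0,0.2],[0,0,0]],
  [0.1,[0,0,0.2],[0,0,0]],
  [0.1,[0,0,0.2],[0,0,0]],
])

```text
time_s: 8.25
tool_pos: [0.6049, -0.0366, 0.1627]
tool_rot: [-179.2, 0.7, 18.3]
force: [-4.3, -0.8, 8.3]
grip_width: 0.0157
```

```bash
python3 go.py .606 -.038 .163 18
```

```text
shift cm [ 0.06  0.16 -0.04] turn [-0.78  0.75  0.3 ] pos [ 0.6049 -0.0366  0.1627] rot [-179.21    0.74   18.31] q [ 25.8  18.3 -29.8  92.5   8.8  72.7 -77.3] F [-4.3 -0.8  8.3] M [-0.15  0.49  0.01] w 0.0157 t 8.25
```

>>> servo_tool([
  [0.6,[0,0,0],[0,0,0]],
  [0.6,[0,0,0],[0,0,0]],
  [0.6,[0,0,0],[0,0,0]],
  [0.6,[0,0,0],[0,0,0]],
  [0.6,[0,0,0],[0,0,0]],
  [0.6,[0,0,-2],[0,0,0]],
  [0.6,[0,0,-3],[0,0,0]],
  [0.6,[0,0,-3],[0,0,0]],
  [0.6,[0,0,-1],[0,0,0]],
  [0.6,[0,0,0],[0,0,0]],
])

```text
time_s: 9.08
tool_pos: [0.6043, -0.0368, 0.2581]
tool_rot: [-179.1, 1.0, 18.4]
force: [-0.8, 0.5, 0.4]
grip_width: 0.0523
```

```bash
python3 go.py .465 .135 .25 60; python3 - <<'E'
from h import *
T=cam('top');S=cam('side')
a=cv2.resize(T['image'][165:295,190:340],None,fx=2.6,fy=2.6,interpolation=cv2.INTER_CUBIC)
b=cv2.resize(S['image'][130:300,230:365],None,fx=2.9,fy=2.9,interpolation=cv2.INTER_CUBIC)
H=max(a.shape[0],b.shape[0]); a=cv2.copyMakeBorder(a,0,H-a.shape[0],0,0,cv2.BORDER_CONSTANT); b=cv2.copyMakeBorder(b,0,H-b.shape[0],0,0,cv2.BORDER_CONSTANT)
cv2.imwrite('pics/c3.png',np.hstack([a,b]))
E
```

```text
shift cm [ -7.77 -20.69   1.26] turn [ -1.21   0.64 -41.58] pos [ 0.6043 -0.0368  0.2581] rot [-179.12    1.     18.43] q [ 26.   15.4 -30.2  84.7   7.2  83.1 -75.9] F [-0.8  0.5  0.4] M [-0.04 -0.04 -0.01] w 0.0523 t 9.0833
```

View pics/c3.png

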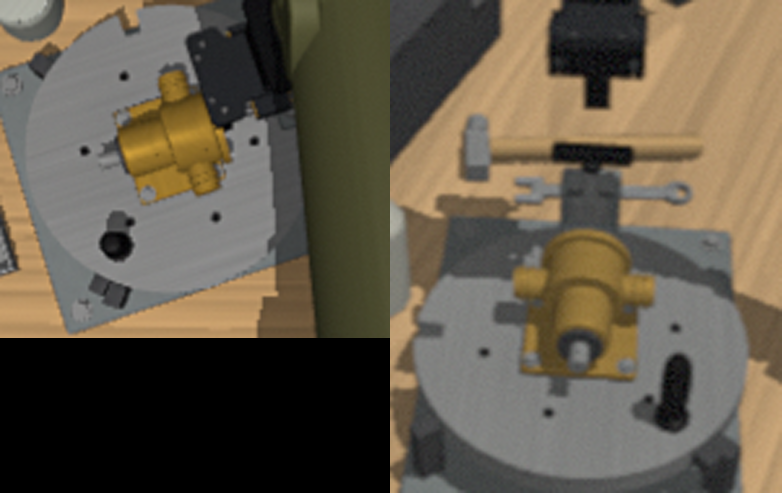

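The T-handle sits crosswise and raised on the bracket, let go (crop pixel (593,152)). The table is unturned. I'll go to the post next.

>>> servo_tool([
  [0.6,[0,0,0],[-0.5,0.3,-7]],
  [0.6,[0,0,0],[-0.5,0.3,-7]],
  [0.6,[0,0,0],[0,0,-7]],
  [0.6,[0,0,0],[0,0,-7]],
  [0.6,[0,0,0],[0,0,-7]],
  [0.6,[0,0,0],[0,0,-7]],
  [0.6,[0,0,0],[0,0,-7]],
  [0.6,[0,0,0],[0,0,-7]],
  [0.6,[0,0,0],[0,0,-7]],
  [0.6,[0,0,0],[0,0,-7]],
  [0.6,[0,0,0],[0,0,-7]],
  [0.6,[0,0,0],[0,0,-7]],
  [0.6,[0,0,0],[0,0,0]],
])

```text
time_s: 10.27
tool_pos: [0.5897, -0.0369, 0.2264]
tool_rot: [-177.4, -0.8, 104.6]
force: [0.6, -0.3, 0.2]
grip_width: 0.0524
```

```bash
python3 go.py .464 .134 .21 105
```

```text
shift cm [19.68 -7.76  2.28] turn [-2.63 -0.82 -0.4 ] pos [ 0.5897 -0.0369  0.2264] rot [-177.36   -0.81  104.58] q [ 34.6  17.6 -41.3  87.9  11.2  81.6   7.1] F [ 0.6 -0.3  0.2] M [-0.05 -0.21 -0.02] w 0.0524 t 10.2667
```

>>> servo_tool([
  [0.6,[2.8,-1.1,0],[-0.6,-0.2,0]],
  [0.6,[2.8,-1.1,0],[-0.6,-0.2,0]],
  [0.6,[2.8,-1.1,0],[-0.6,-0.2,0]],
  [0.6,[2.8,-1.1,0],[-0.6,-0.2,0]],
  [0.6,[2.8,-1.1,0],[-0.6,0,0]],
  [0.6,[2.8,-1.1,0],[0,0,0]],
  [0.6,[2.0,-0.8,0],[0,0,0]],
  [0.6,[0,0,0],[0,0,0]],
])

```text
time_s: 10.93
tool_pos: [0.4618, 0.1303, 0.2151]
tool_rot: [-179.4, -0.3, 102.5]
force: [0.3, 1.3, -0.6]
grip_width: 0.0518
```

```bash
python3 go.py .464 .134 .21 105; python3 - <<'E'
from h import *
T=cam('top');S=cam('side')
a=cv2.resize(T['image'][165:295,190:320],None,fx=3,fy=3,interpolation=cv2.INTER_CUBIC)
b=cv2.resize(S['image'][200:330,260:390],None,fx=3,fy=3,interpolation=cv2.INTER_CUBIC)
cv2.imwrite('pics/c4.png',np.hstack([a,b]))
E
```

```text
shift cm [0.31 0.3  0.51] turn [-0.57 -0.35 -2.52] pos [0.4618 0.1303 0.2151] rot [-179.42   -0.34  102.48] q [ 3.090e+01 -1.000e-01 -4.890e+01  1.052e+02 -5.000e-01  7.550e+01
 -5.300e+00] F [ 0.3  1.3 -0.6] M [ 0.04 -0.14 -0.01] w 0.0518 t 10.9333
```

View pics/c4.png

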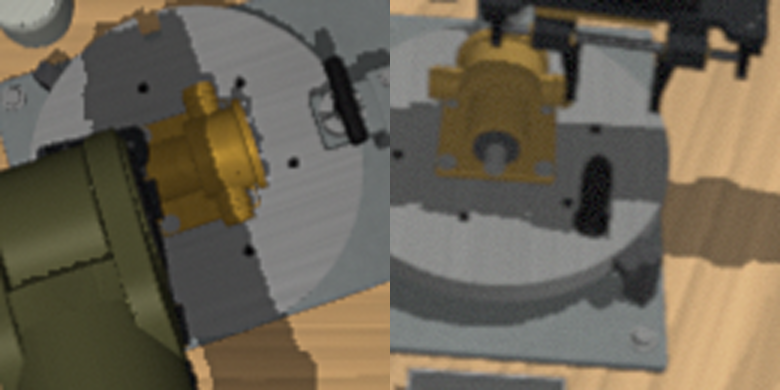

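The handle is clearly crosswise. The fingers straddle the post with a few mm of offset. I'll correct that, descend and grip lightly.

>>> servo_tool([
  [0.6,[0.3,0.4,1.5],[-0.5,-0.3,-2]],
  [0.6,[0.1,0.1,2.5],[0,0,-0.5]],
  [0.6,[0,0,2.5],[0,0,0]],
  [0.6,[0,0,2],[0,0,0]],
  [0.6,[0,0,0.5],[0,0,0]],
  [0.6,[0,0,0],[0,0,0]],
  [0.6,[0,0,0],[0,0,0]],
])

```text
time_s: 11.62
tool_pos: [0.4734, 0.1213, 0.1195]
tool_rot: [-179.9, 0.0, 103.5]
force: [0.1, 0.8, -0.2]
grip_width: 0.0523
```

```bash
python3 go.py .464 .134 .122 105
```

```text
shift cm [ 1.45 -0.62 -0.25] turn [-0.05  0.04 -1.53] pos [0.4734 0.1213 0.1195] rot [-1.7995e+02  4.0000e-02  1.0347e+02] q [ 29.3   7.1 -49.  111.4   6.   64.1  -8.7] F [ 0.1  0.8 -0.2] M [ 0.01 -0.11 -0.02] w 0.0523 t 11.6167
```

>>> servo_tool([
  [0.6,[0.9,-0.4,0],[0,0,-1]],
  [0.6,[0.5,-0.2,0],[0,0,-0.5]],
  [0.6,[0,0,0],[0,0,0]],
  [0.25,[0,0,0],[0,0,0]],
  [0.25,[0,0,0],[0,0,0]],
  [0.25,[0,0,0],[0,0,0]],
  [0.1,[0,0,0],[0,0,0]],
  [0.1,[0,0,0],[0,0,0]],
  [0.1,[0,0,0],[0,0,0]],
  [0.1,[0,0,0],[0,0,0]],
], force=12)

```text
time_s: 12.45
tool_pos: [0.4657, 0.1349, 0.1245]
tool_rot: [179.8, 0.2, 105.0]
force: [0.9, -0.5, -0.9]
grip_width: 0.0233
```

```bash
python3 go.py .464 .134 .122 105
```

```text
shift cm [-0.05 -0.19  0.25] turn [ 0.25  0.16 -0.02] pos [0.4657 0.1349 0.1245] rot [1.7975e+02 1.6000e-01 1.0498e+02] q [ 28.8   5.8 -50.  111.8   5.2  64.3  -8.3] F [ 0.9 -0.5 -0.9] M [ 0.01 -0.29 -0.06] w 0.0233 t 12.45
```

```bash
cat > arc.py <<'E'
from h import *
o=env.get_obs(); c=np.array([.5647,.0866]); v=o['tool_pos'][:2]-c; th=np.degrees(np.arctan2(v[1],v[0])); y=o['tool_rot'][2]
print('r',np.linalg.norm(v),'th',th,'yaw',y,'z',o['tool_pos'][2],'F',o['force'].round(1),'M',o['wrist_torque'].round(2),'q',o['qpos'].round(0),'w',o['grip_width'])
for k in range(10):
    a,b=np.radians(th-8*k),np.radians(th-8*k-8); d=.1115*100*np.array([np.cos(b)-np.cos(a),np.sin(b)-np.sin(a)])
    Y=np.radians(y); print(round(th-8*k-8,1),np.round([d@[np.cos(Y),np.sin(Y)],d@[np.sin(Y),-np.cos(Y)]],2))
E
python3 arc.py
```

```text
r 0.110174456214471 th 153.97577660017154 yaw 104.98138167348782 z 0.1244691755156236 F [ 0.9 -0.5 -0.9] M [ 0.01 -0.29 -0.06] q [ 29.   6. -50. 112.   5.  64.  -8.] w 0.023253641237575885
146.0 [1.1 1.1]
138.0 [0.94 1.24]
130.0 [0.75 1.36]
122.0 [0.56 1.45]
114.0 [0.35 1.52]
106.0 [0.14 1.55]
98.0 [-0.08  1.55]
90.0 [-0.3   1.53]
82.0 [-0.51  1.47]
74.0 [-0.71  1.39]
```

>>> servo_tool([
  [0.1,[1.1,1.1,0],[0,0,0]],
  [0.1,[0.95,1.25,0],[0,0,0]],
  [0.1,[0.75,1.35,0],[0,0,0]],
  [0.1,[0.55,1.45,0],[0,0,0]],
])

```text
time_s: 12.78
tool_pos: [0.4971, 0.1789, 0.1237]
tool_rot: [-178.9, 0.3, 104.7]
force: [-7.3, 1.6, 8.2]
grip_width: 0.0239
```

```bash
python3 arc.py
```

```text
r 0.11443574618391895 th 126.21919418002207 yaw 104.68747646307729 z 0.12371590402048624 F [-7.3  1.6  8.2] M [ 0.12  1.44 -0.18] q [ 22.  14. -50. 105.  12.  67. -18.] w 0.023881028116860218
118.2 [0.47 1.48]
110.2 [0.26 1.53]
102.2 [0.04 1.56]
94.2 [-0.18  1.55]
86.2 [-0.39  1.51]
78.2 [-0.59  1.44]
70.2 [-0.79  1.34]
62.2 [-0.97  1.22]
54.2 [-1.13  1.07]
46.2 [-1.27  0.9 ]
```

Working well.

>>> servo_tool([
  [0.1,[0.45,1.45,0],[0,0,0]],
  [0.1,[0.2,1.5,0],[0,0,0]],
  [0.1,[0,1.5,0],[0,0,0]],
  [0.1,[-0.2,1.5,0],[0,0,0]],
])

```text
time_s: 13.12
tool_pos: [0.5486, 0.2061, 0.1235]
tool_rot: [-178.2, -0.0, 104.9]
force: [-5.6, -0.3, 7.7]
grip_width: 0.024
```

```bash
python3 arc.py
```

```text
r 0.12058970324373096 th 97.69135118797969 yaw 104.94630081722075 z 0.12354404761585856 F [-5.6 -0.3  7.7] M [ 0.05  1.08 -0.19] q [ 16.  23. -48.  97.  17.  70. -21.] w 0.024021619059898556
89.7 [-0.3   1.53]
81.7 [-0.51  1.47]
73.7 [-0.71  1.38]
65.7 [-0.9   1.27]
57.7 [-1.07  1.13]
49.7 [-1.21  0.97]
41.7 [-1.34  0.8 ]
33.7 [-1.43  0.6 ]
25.7 [-1.5  0.4]
17.7 [-1.54  0.18]
```

>>> servo_tool([
  [0.1,[-0.7,1.4,0],[-0.4,0,0]],
  [0.1,[-0.9,1.35,0],[-0.4,0,0]],
  [0.1,[-1.0,1.25,0],[-0.3,0,0]],
])

```text
time_s: 13.37
tool_pos: [0.5911, 0.2006, 0.1231]
tool_rot: [-179.1, -0.7, 105.3]
force: [-5.4, 3.0, 4.5]
grip_width: 0.024
```

```bash
python3 arc.py
```

```text
r 0.11705078176386406 th 76.958453160757 yaw 105.33124750555046 z 0.12308443892813903 F [-5.4  3.   4.5] M [ 0.51  0.9  -0.18] q [ 16.  27. -47.  92.  19.  71. -20.] w 0.024009236112903433
69.0 [-0.83  1.31]
61.0 [-1.01  1.19]
53.0 [-1.16  1.03]
45.0 [-1.3   0.86]
37.0 [-1.4   0.67]
29.0 [-1.48  0.47]
21.0 [-1.53  0.26]
13.0 [-1.55  0.04]
5.0 [-1.55 -0.17]
-3.0 [-1.51 -0.39]
```

>>> servo_tool([
  [0.1,[-1.0,1.2,0],[0,0,0]],
  [0.1,[-0.9,1.0,0],[0,0,0]],
  [0.1,[-0.4,0.4,0],[0,0,0]],
  [0.1,[-0.4,0.4,0],[0,0,0]],
])

```text
time_s: 13.7
tool_pos: [0.6129, 0.1917, 0.1218]
tool_rot: [-177.3, -1.6, 105.7]
force: [-14.2, 3.0, 11.4]
grip_width: 0.0239
```

```bash
python3 arc.py
```

```text
r 0.11563544830797085 th 65.34853834997998 yaw 105.66715198247593 z 0.12177422027610493 F [-14.2   3.   11.4] M [ 0.47  2.73 -0.09] q [ 15.  30. -46.  87.  20.  74. -18.] w 0.023856005420368198
57.3 [-1.09  1.11]
49.3 [-1.23  0.95]
41.3 [-1.35  0.77]
33.3 [-1.45  0.57]
25.3 [-1.51  0.37]
17.3 [-1.55  0.15]
9.3 [-1.55 -0.06]
1.3 [-1.53 -0.28]
-6.7 [-1.48 -0.49]
-14.7 [-1.39 -0.69]
```

>>> servo_tool([
  [0.1,[-0.4,0.6,0],[-0.8,0,0]],
  [0.1,[-0.4,0.6,0],[-0.8,-0.4,0]],
  [0.1,[-0.4,0.6,0],[-0.5,-0.4,0]],
])

```text
time_s: 13.95
tool_pos: [0.6129, 0.1917, 0.1215]
tool_rot: [-177.0, -1.4, 106.2]
force: [-18.8, -1.5, 13.2]
grip_width: 0.0242
```

```bash
python3 arc.py|head -1
```

```text
r 0.11561143858905207 th 65.33431812547518 yaw 106.15402018031489 z 0.12149585709750658 F [-18.8  -1.5  13.2] M [-0.12  3.91 -0.07] q [ 15.  31. -46.  87.  20.  74. -17.] w 0.024248733528293015
```

No movement under rising force, so the table is at the stop. I'll release, rise and look.

>>> servo_tool([
  [0.5,[0,0,0],[0,0,0]],
  [0.5,[0,0,0],[0,0,0]],
  [0.5,[0,0,0],[0,0,0]],
  [0.5,[0,0,0],[0,0,0]],
  [0.5,[0,0,-2],[-0.6,0,0]],
  [0.5,[0,0,-3.5],[-0.6,0,0]],
  [0.5,[0,0,-3.5],[-0.6,0,0]],
  [0.5,[0,0,-3],[-0.6,0,0]],
  [0.5,[0,0,-1],[0,0,0]],
  [0.5,[0,0,0],[0,0,0]],
])

```text
time_s: 14.78
tool_pos: [0.6201, 0.1876, 0.2598]
tool_rot: [-179.7, -1.5, 106.0]
force: [0.0, 0.6, -0.4]
grip_width: 0.0436
```

```bash
python3 go.py .605 -.037 .25 103;  python3 - <<'E'
from h import *
T=cam('top');S=cam('side')
a=cv2.resize(T['image'][165:295,190:340],None,fx=2.6,fy=2.6,interpolation=cv2.INTER_CUBIC)
b=cv2.resize(S['image'][130:300,230:365],None,fx=2.9,fy=2.9,interpolation=cv2.INTER_CUBIC)
H=max(a.shape[0],b.shape[0]); a=cv2.copyMakeBorder(a,0,H-a.shape[0],0,0,cv2.BORDER_CONSTANT); b=cv2.copyMakeBorder(b,0,H-b.shape[0],0,0,cv2.BORDER_CONSTANT)
cv2.imwrite('pics/c5.png',np.hstack([a,b]))
E
```

```text
shift cm [-21.19  -7.64   0.47] turn [-0.29 -1.46  3.  ] pos [0.6201 0.1876 0.2598] rot [-179.75   -1.47  106.  ] q [ 17.   24.2 -48.5  78.7  16.4  84.9 -14.3] F [ 0.   0.6 -0.4] M [-0.04 -0.09 -0.01] w 0.0436 t 14.7833
```

View pics/c5.png

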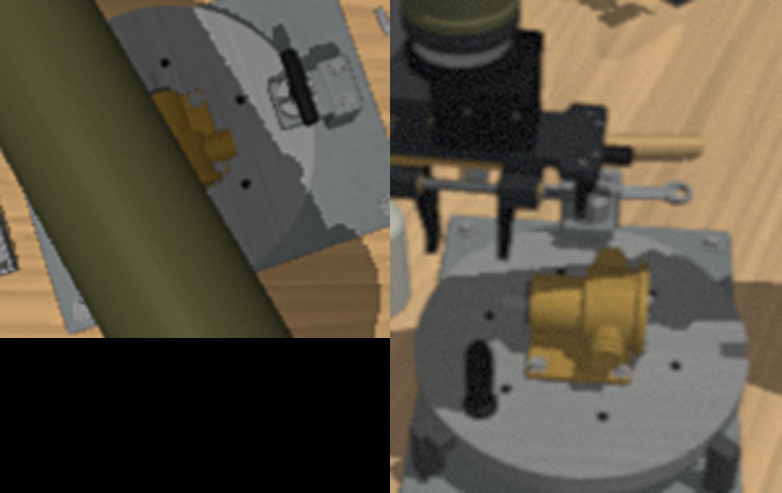

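The pump now has its cover towards the front, and the post stands at crop pixel (480,380). The handle is still crosswise and up. I'll check the turn angle from the side view.

```bash
python3 - <<'E'
from h import *
S=cam('side'); c=np.array([.5647,.0866])
def ang(im,box):
    x0,y0,x1,y1=box; m=(im[y0:y1,x0:x1].max(2)<45).astype(np.uint8)
    n,l,s,ce=cv2.connectedComponentsWithStats(m)
    for i in range(1,n):
        if s[i,4]>60:
            b=s[i]; u=ce[i]+[x0,y0]; p=onz(S,*u,.1175)[:2]; v=p-c
            print(b,u,p.round(4),'r',np.linalg.norm(v).round(4),'az',np.degrees(np.arctan2(v[1],v[0])).round(2))
ang(cv2.imread('pics/side0.png'),(300,240,350,285)); ang(S['image'],(380-0-0,240,410,280)); ang(S['image'],(385,240,405,280)) 
ang(S['image'],(382-0,235,408,285)); ang(S['image'],(230,235,285,285)); ang(S['image'],(380,235,420,290))
E
```

```text
[ 21  13  12  25 211] [327.51658768 265.63507109] [0.4651 0.1445] r 0.1152 az 149.84
[ 25  12  11  27 223] [260.12107623 260.78475336] [0.6145 0.1936] r 0.118 az 65.03
```

>>> servo_tool([
  [0.6,[0,0,-0.2],[0,-0.5,7]],
  [0.6,[0,0,-0.2],[0,-0.5,7]],
  [0.6,[0,0,-0.2],[0,-0.4,7]],
  [0.6,[0,0,-0.2],[0,0,7]],
  [0.6,[0,0,-0.2],[0,0,7]],
  [0.6,[0,0,-0.2],[0,0,7]],
  [0.6,[0,0,-0.2],[0,0,7]],
  [0.6,[0,0,-0.2],[0,0,7]],
  [0.6,[0,0,-0.2],[0,0,7]],
  [0.6,[0,0,-0.2],[0,0,7]],
  [0.6,[0,0,-0.2],[0,0,7]],
  [0.6,[0,0,-0.2],[0,0,7]],
  [0.6,[0,0,0],[0,0,3]],
  [0.6,[0,0,0],[0,0,0]],
])

```text
time_s: 16.1
tool_pos: [0.6063, 0.1796, 0.2428]
tool_rot: [-179.8, 4.2, 16.6]
force: [-0.7, -0.1, 0.0]
grip_width: 0.0521
```

```bash
python3 go.py .605 -.037 .24 18
```

```text
shift cm [-6.29 20.72  0.68] turn [-0.21  4.17 -1.37] pos [0.6063 0.1796 0.2428] rot [-179.84    4.18   16.64] q [   5.8   22.2  -32.9   79.1   11.1   86.2 -100.1] F [-0.7 -0.1  0. ] M [ 0.03 -0.09  0.05] w 0.0521 t 16.1
```

>>> servo_tool([
  [0.6,[-0.9,2.9,0],[0,0.8,-0.2]],
  [0.6,[-0.9,2.9,0],[0,0.8,-0.2]],
  [0.6,[-0.9,2.9,0],[0,0.8,-0.2]],
  [0.6,[-0.9,2.9,0],[0,0.8,-0.2]],
  [0.6,[-0.9,2.9,0],[0,0.8,-0.2]],
  [0.6,[-0.9,2.9,0],[0,0.4,-0.2]],
  [0.6,[-0.7,2.4,0],[0,0,0]],
  [0.6,[0,0,0],[0,0,0]],
])

```text
time_s: 16.77
tool_pos: [0.6005, -0.0344, 0.2261]
tool_rot: [-179.2, 1.0, 19.3]
force: [0.3, -0.9, 0.3]
grip_width: 0.0523
```

```bash
python3 go.py .605 -.037 .2 18
```

```text
shift cm [0.38 0.43 2.6 ] turn [-0.74  1.02  1.25] pos [ 0.6005 -0.0344  0.2261] rot [-179.24    1.02   19.26] q [ 24.4  15.4 -28.2  88.2   6.9  79.4 -75.2] F [ 0.3 -0.9  0.3] M [-0.06 -0.06 -0.03] w 0.0523 t 16.7667
```

>>> servo_tool([
  [0.6,[0.4,0.4,0.5],[-0.7,1.0,1.2]],
  [0.6,[0,0,1],[0,0,0]],
  [0.6,[0,0,0],[0,0,0]],
])

```text
time_s: 17.02
tool_pos: [0.6031, -0.0402, 0.2054]
tool_rot: [-179.8, 0.4, 18.0]
force: [-0.2, 0.4, -0.1]
grip_width: 0.052
```

```bash
python3 go.py .605 -.037 .163 18
```

```text
shift cm [ 0.32 -0.23  4.24] turn [-0.2   0.42 -0.05] pos [ 0.6031 -0.0402  0.2054] rot [-179.8     0.42   17.95] q [ 24.5  15.8 -27.9  90.1   7.4  76.4 -76.3] F [-0.2  0.4 -0.1] M [ 0.02  0.06 -0.05] w 0.052 t 17.0167
```

>>> servo_tool([
  [0.6,[0.2,-0.2,1.2],[0,0.3,0]],
  [0.6,[0,0,1.4],[0,0,0]],
  [0.6,[0,0,1.1],[0,0,0]],
  [0.6,[0,0,0.3],[0,0,0]],
  [0.6,[0,0,0],[0,0,0]],
])

```text
time_s: 17.43
tool_pos: [0.6015, -0.0328, 0.1594]
tool_rot: [-179.5, 0.5, 18.6]
force: [1.1, -0.9, -0.1]
grip_width: 0.0521
```

```bash
python3 go.py .605 -.037 .163 18
```

```text
shift cm [ 0.2   0.51 -0.37] turn [-0.54  0.52  0.59] pos [ 0.6015 -0.0328  0.1594] rot [-179.46    0.52   18.59] q [ 24.1  17.5 -28.   93.5   8.1  71.7 -76.9] F [ 1.1 -0.9 -0.1] M [-0.03  0.01 -0.01] w 0.0521 t 17.4333
```

>>> servo_tool([
  [0.6,[0.2,0.4,-0.25],[-0.4,0.4,0.5]],
  [0.6,[0,0.1,-0.1],[0,0,0]],
  [0.1,[0,0,0],[0,0,0]],
  [0.1,[0,0,0],[0,0,0]],
  [0.1,[0,0,0],[0,0,0]],
  [0.1,[0,0,0],[0,0,0]],
  [0.1,[0,0,0],[0,0,0]],
  [0.1,[0,0,0],[0,0,0]],
  [0.1,[0,0,0],[0,0,0]],
  [0.1,[0,0,0],[0,0,0]],
], force=50)

```text
time_s: 18.27
tool_pos: [0.607, -0.036, 0.1665]
tool_rot: [-180.0, -0.2, 18.2]
force: [-0.2, 0.2, -1.0]
grip_width: 0.0155
```

```bash
python3 go.py .605 -.037 .170 18
```

```text
shift cm [-0.22  0.03 -0.35] turn [-0.03 -0.15  0.18] pos [ 0.607  -0.036   0.1665] rot [-1.7997e+02 -1.5000e-01  1.8170e+01] q [ 24.1  17.2 -27.9  93.    8.3  71.7 -77.1] F [-0.2  0.2 -1. ] M [-0.16 -0.13  0.03] w 0.0155 t 18.2667
```

>>> servo_tool([
  [0.1,[-0.1,0,-0.5],[0,0,0]],
  [0.1,[0,0,-0.6],[0,0,0]],
  [0.1,[0,0,-0.4],[0,0,0]],
])

```text
time_s: 18.52
tool_pos: [0.6068, -0.036, 0.1744]
tool_rot: [-179.8, -0.2, 18.2]
force: [6.8, 0.6, -16.9]
grip_width: 0.0154
```

```bash
python3 go.py .605 -.037 .174 108
```

```text
shift cm [-0.2   0.04  0.04] turn [ 4.000e-02 -3.000e-01 -8.977e+01] pos [ 0.6068 -0.036   0.1744] rot [-179.83   -0.22   18.23] q [ 24.3  16.9 -27.9  92.5   8.   72.5 -76.8] F [  6.8   0.6 -16.9] M [-0.05 -1.6   0.  ] w 0.0154 t 18.5167
```

Lifted 23 mm. I'll twist back anticlockwise.

>>> servo_tool([
  [0.1,[0,0,-0.25],[0,0,-7]],
  [0.1,[0,0,-0.25],[0,0,-7]],
  [0.1,[0,0,-0.25],[0,0,-7]],
  [0.1,[0,0,-0.25],[0,0,-7]],
  [0.1,[0,0,-0.25],[0,0,-7]],
])

```text
time_s: 18.93
tool_pos: [0.6066, -0.0356, 0.1718]
tool_rot: [-179.6, -0.4, 54.1]
force: [5.7, 0.6, -15.3]
grip_width: 0.0153
```

```bash
python3 go.py .605 -.037 .174 108
```

```text
shift cm [-0.2  -0.05 -0.22] turn [ -0.19  -0.53 -53.86] pos [ 0.6066 -0.0356  0.1718] rot [-179.61   -0.37   54.14] q [ 28.2  17.9 -32.8  92.3   9.5  72.8 -42. ] F [  5.7   0.6 -15.3] M [-0.08 -1.64 -0.01] w 0.0153 t 18.9333
```

>>> servo_tool([
  [0.1,[0,0,-0.4],[0,0,-7]],
  [0.1,[0,0,-0.35],[0,0,-7]],
  [0.1,[0,0,-0.35],[0,0,-7]],
  [0.1,[0,0,-0.3],[0,0,-7]],
  [0.1,[0,0,-0.3],[0,0,-7]],
])

```text
time_s: 19.35
tool_pos: [0.6061, -0.0354, 0.1729]
tool_rot: [-179.6, -0.9, 89.9]
force: [5.9, 1.0, -15.6]
grip_width: 0.0156
```

```bash
python3 go.py .605 -.037 .174 108
```

```text
shift cm [-0.16 -0.11 -0.11] turn [ -0.24  -0.94 -18.05] pos [ 0.6061 -0.0354  0.1729] rot [-179.62   -0.89   89.94] q [ 32.4  19.1 -38.   91.9  11.2  73.5  -7.3] F [  5.9   1.  -15.6] M [-0.14 -1.7   0.01] w 0.0156 t 19.35
```

>>> servo_tool([
  [0.1,[0,0,-0.3],[0,-0.4,-7]],
  [0.1,[0,0,-0.3],[0,-0.4,-6]],
  [0.1,[0,0,-0.2],[0,0,-3]],
  [0.1,[0,0,0],[0,0,0]],
])

```text
time_s: 19.68
tool_pos: [0.6059, -0.0353, 0.1693]
tool_rot: [-179.7, -0.5, 106.9]
force: [6.0, 0.7, -13.0]
grip_width: 0.0159
```

```bash
python3 go.py .605 -.037 .1515 107
```

```text
shift cm [-0.15 -0.12  1.78] turn [-0.33 -0.53 -0.09] pos [ 0.6059 -0.0353  0.1693] rot [-179.67   -0.53  106.91] q [ 34.   19.8 -40.5  92.   12.8  73.5   8.3] F [  6.    0.7 -13. ] M [ 0.08 -1.75  0.04] w 0.0159 t 19.6833
```

>>> servo_tool([
  [0.1,[0,0,0.3],[0,0,0]],
  [0.1,[0,0,0.4],[0,0,0]],
  [0.1,[0,0,0.4],[0,0,0]],
  [0.1,[0,0,0.3],[0,0,0]],
  [0.1,[0,0,0],[0,0,0]],
])

```text
time_s: 20.1
tool_pos: [0.606, -0.0354, 0.1522]
tool_rot: [-179.7, -0.6, 106.8]
force: [2.4, 0.1, -8.3]
grip_width: 0.0155
```

```bash
python3 go.py .605 -.037 .1515 107
```

```text
shift cm [-0.13 -0.14  0.07] turn [-0.33 -0.61 -0.16] pos [ 0.606  -0.0354  0.1522] rot [-179.66   -0.61  106.84] q [ 33.9  20.6 -40.3  93.1  13.3  71.8   7.9] F [ 2.4  0.1 -8.3] M [-0.01 -0.76  0.09] w 0.0155 t 20.1
```

Down to about 0.7 mm, so the nose is in the notch. I'll release and retreat.

>>> servo_tool([
  [0.1,[0,0,0.1],[0,0,0]],
  [0.6,[0,0,0],[0,0,0]],
  [0.6,[0,0,0],[0,0,0]],
  [0.6,[0,0,0],[0,0,0]],
  [0.6,[0,0,0],[0,0,0]],
  [0.6,[0,0,0],[0,0,0]],
  [0.6,[0,0,-2],[0,0,0]],
  [0.6,[0,0,-3.5],[0,0,0]],
  [0.6,[0,0,-4],[0,0,0]],
  [0.6,[0,0,-4],[0,0,0]],
  [0.6,[-1,-2,-2],[0,0,0]],
  [0.6,[-3,-2,0],[0,0,0]],
  [0.6,[-4,0,0],[0,0,0]],
  [0.6,[-4,0,0],[0,0,0]],
  [0.6,[-4,0,0],[0,0,0]],
  [0.6,[0,0,0],[0,0,0]],
  [0.6,[0,0,0],[0,0,0]],
])

```text
time_s: 21.52
tool_pos: [0.615, -0.2043, 0.3204]
tool_rot: [-179.7, -0.2, 107.2]
force: [0.5, 1.9, -0.4]
grip_width: 0.0521
```

```bash
python3 go.py .605 -.037 .1515 107; python3 - <<'E'
from h import *
np.set_printoptions(precision=4,suppress=True)
T=cam('top','topE.png');S=cam('side','sideE.png'); c=np.array([.5647,.0866])
a=cv2.resize(T['image'][115:295,110:340],(511,400)); b=cv2.resize(S['image'][160:310,230:340],None,fx=2.6,fy=2.6)
a=a[:390];cv2.imwrite('pics/c6.png',np.hstack([a,b[:390]]))
m=(T['image'][240-60:230,215:300].max(2)<45)
for nm,C,(x0,y0,x1,y1),z in(('top',T,(185,150,350,295),.155),('side',S,(230,160,370,310),.1175)):
    im=C['image'][y0:y1,x0:x1]; n,l,s,ce=cv2.connectedComponentsWithStats((im.max(2)<45).astype(np.uint8))
    for i in range(1,n):
        if s[i,4]>40:
            u=ce[i]+[x0,y0]; p=onz(C,*u,z); v=p[:2]-c; print(nm,s[i],u,p,np.linalg.norm(v),np.degrees(np.arctan2(v[1],v[0])))
print('expected handle px home/rest, side',proj(S,[.606,-.0375,.166]),proj(S,[.606,-.0375,.181]))
E
```

```text
shift cm [16.21  4.1  16.93] turn [-0.32 -0.21  0.22] pos [ 0.615  -0.2043  0.3204] rot [-179.69   -0.22  107.22] q [ 42.8  20.7 -36.7  72.7  12.1  90.8  25.2] F [ 0.5  1.9 -0.4] M [ 0.09 -0.17 -0.03] w 0.0521 t 21.5167
top [106  43  28  13 176] [304.7557 198.9602] [ 0.6096 -0.0382  0.155 ] 0.13263188512480042 -70.19346865660107
top [ 24  44  13  13 118] [215.2966 200.0169] [0.6071 0.1817 0.155 ] 0.10408113089292417 65.96565949261375
side [  1   0  17  22 202] [238.0495 167.2723] [ 0.8212 -0.1     0.1175] 0.3172285712379626 -36.02926390313105
side [66 18  6 20 93] [298.7312 188.    ] [ 0.626  -0.085   0.1175] 0.18226635906802421 -70.3323545992412
side [ 25  88  11  26 209] [260.4163 261.2967] [0.6132 0.1947 0.1175] 0.1185018474013859 65.81784698848095
side [  8 121  10  13  73] [241.8493 287.3973] [0.6196 0.2789 0.1175] 0.19995609816622822 74.06904546190195
side [108 125   9  16  82] [341.878  293.0488] [0.4115 0.2052 0.1175] 0.19373349641776996 142.26526335214487
expected handle px home/rest, side [300.0076 186.8875] [300.2445 182.4824]
```

View pics/c6.png

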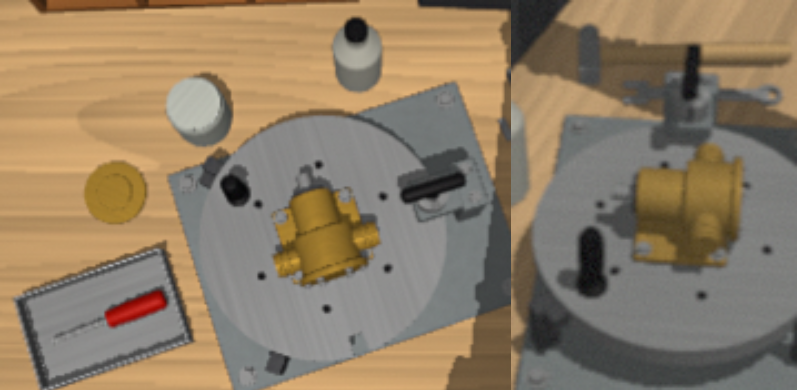

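The final picture shows the cover facing front, the bar pointing at the axis again and the bench items in place. The handle is at side-view row 188.0 (188.1 at the start), and the post has turned 89.8°.

```bash
python3 -c "
from cell import env; print(env.sign_off())"
```

```text
the job is handed in; nothing more can be done
None
```

The pump has been turned a quarter turn so its round cover faces the front, the plunger is home and locking the table, and the job is handed in. It took about 21.5 s of robot time. The sign-off gave no verdict, so the checks below are my own.

**What I did:**
- I lifted the plunger and twisted it into its −90° rest notch, then let go. Pictures showed it staying up crosswise, both before and after the turn.
- I gripped the post and swung the table until it stopped moving while the push force kept rising.
- I lifted the plunger again, twisted it back and let it drop home, then moved the arm clear.

**Last checks:**
- **Table turn:** the top view gave 89.8° from the post's start and end positions.
- **Plunger:** the handle is at side-view row 188.0, against 188.1 when home at the start. The 15 mm rest position would shift it by about 4 pixels. The nose also went well below the 10.5 mm at which it would ride on the plain disc.
- **Other bench items:** none appeared to have moved in the final picture, judged by eye without measuring. That picture showed all of the tray, screwdriver, spare cover, tin and bottle, but only part of the hammer and spanner.

**One disagreement:** just after the push, the angle from the side view alone came out at 84.8° (89.2° from the straight-line distance the post moved). I put this down to a few millimetres of bias in locating the post and the axis from that camera. The top view, the hard stop and the plunger dropping into the second notch all agree with a full quarter turn.

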